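# Move the painted model holders to the carrying rack in reverse order

### The arm

A 7-joint arm with a two-finger parallel gripper is mounted at the origin on the work surface. World frame = base frame: x ahead of the robot, y to its left, z up, the work surface at z = 0. Lengths are in m, angles in rad, forces in N, time in s.
With the tool pointing down it reaches from about 0.425 to 0.875 m from the base axis. Payload 8.4 kg.
Tool frame: the origin (TCP) lies midway between the tips of the shut fingers; the grasp point (between the pads) lies 19 mm behind it; z points along the fingers, y is the direction in which the jaws open and shut (so a half turn about z gives the same grasp; the last joint's range is limited). The gripper opens to 87 mm and grips with 3 to 60 N. Pads are 19 mm wide; open, the fingers measure 117 mm over their backs; the gripper's body (75 mm by 190 mm) begins 51 mm behind the grasp point.
Start: joints at [-1.283, 0.333, 0.04, 1.465, -0.013, 1.343, -0.059], TCP at [0.245, 0.602, 0.223] pointing down, gripper open.
Joint ranges: [-2.58, 2.58], [-0.38, 2.09], [-1.3, 1.39], [0.25, 2.4], [-1.5, 4.64], [0.08, 2.09], [-2.65, 2.65]. Speed limits (rad/s): [2.22, 2.22, 2.79, 2.79, 3.14, 3.14, 3.14].

### API

Orientations are given as a unit quaternion [w, x, y, z].
In Python, from workcell import manip, camera, nets gives the robot as it stands.
- The arm moves only by the tool step_arm, never from a script. Its argument "steps" is a list of rows, each a list of 7 numbers: the turn, a rotation vector about the tool's x, y, z in units of 6 degrees (1.0 is 6 degrees), then the shift along the tool's x, y, z in units of 40 mm (1.0 is 40 mm), then the gripper's target within -1 to 1 (shut at 1, half-way at 0, fully open at -1). A call has 1 to 20 rows; each row shifts and turns the commanded pose from where the row before left it, along the tool's axes as they then stand; what a row does not reach is not made up. A row lasts 1/12 s, in which the tool goes at most 41.7 mm and 7.16 degrees, less where a joint would pass 70% of its speed; a pose out of reach is approached as far as the arm can. A call is refused whole if a number of a shift passes 1 or a number of a turn 1, either way. A call with a gripper value outside its range is refused whole. The fingers move at their own pace and stop on an object; "grip_force" is the grip in N (left out, the last holds). Time passes only in rows, so rows that do not move let the fingers close. It gives the time, the measured TCP pose, the force and the opening at its end, in the units of the state.
- manip.read_state(): the state, without advancing time (a new reading comes with each control period).
- camera(name): name is "side" or "top" or "wrist"; returns a dict with "frame" (384x512x3 uint8, red, green, blue), "z_map" (384x512 float32, m along the optical axis (not along the pixel's ray), 0 where there is no reading), "camera_matrix" (3x3 intrinsics, pixels), "extrinsics" (4x4, takes a point from world to camera coordinates); the wrist camera has in their place "mount" (4x4, takes a point from camera to tool coordinates, whose origin is the TCP and whose axes are the flange's). Camera axes: x right, y down, z forward; pixel columns grow to the right and rows downward; lengths in m; the calibration is good to about 2 mm. A picture is of the moment at which its call begins: read the wrist's pose just before it.
- manip.job_done(): hands the job in, once; it reports no verdict.
Trained networks look in the newest picture that a camera, given by its name, has taken for a name from the list of things; names that differ only in an ending like _2 or _b are one class to them, and where a whole thing is asked for, a point or a joint stands for the part that bears it (a point fixed in the world has none). Each returns a list of dicts, best first, with "conf" (0 to 1); they miss things now and then, are a little off and sometimes report something else, mostly with a low value. They report only what shows in the picture. A call takes as long as a camera call. They do not tell look-alikes from the thing itself.
- nets.search_frame(camera, query): "position" ([x, y, z] in m, in the coordinates of the camera as it stood for that picture, good to about 4 mm: the middle of the surface that is visible of it).
- nets.silhouettes(camera, query): "mask" (384x512 bool, what is visible of it).
The state is a dict: "time": time; "joint_positions": joint angles; "qd": joint speeds; "joint_efforts": joint torques, N m; "tcp_pos": TCP position; "tcp_rot": TCP orientation; "ft_force": force on the tool from outside, world axes, zero at the start; "moment": the same for the moment, N m; "gripper_width": finger opening in m.
Only numpy, scipy, OpenCV 4.12 (cv2) and the standard library are available. Lean on these libraries where they do the work, as an engineer would, in place of code of your own. Each camera call takes 0.05 s, during which the arm holds its last target.

### The job

The models on the four painting holders have dried: move the holders from the drying rack into the four wells of the empty carrying rack, one to a well, in the reverse order, so that the holder nearest the drying rack's pull tab ends up farthest from the carrying rack's pull tab, and so on along the row. Leave every holder standing upright on the floor of its well, never tip one over, and leave the pot and bottles where they are.

Things in the scene. Friction and masses are not known exactly. Their poses are not given: they have to be found in the camera images.
- square_holder: (mm) Loose model-painting holder, grey with a light grey head and a dark model, about 90 g; told by its head: square head 40 x 40 with a drum-shaped model turret (26 across, 22 high) on top. Foot 44 across, neck 22 across, head from 55 to 77 above the foot, 40 wide along the holder's y (grip it across y). Origin: centre of the foot's underside; z up; x within 0.2 rad of the rack's x at the start.
- long_holder: (mm) Loose model-painting holder, grey with a light grey head and a dark model, about 90 g; told by its head: slab head 52 (x) by 40 (y) with a small tank-like model (18 high) on top. Foot 44 across, neck 22 across, head from 55 to 77 above the foot, 40 wide along the holder's y (grip it across y). Origin: centre of the foot's underside; z up; x within 0.2 rad of the rack's x at the start.
- round_holder: (mm) Loose model-painting holder, grey with a light grey head and a dark model, about 90 g; told by its head: round disc head 40 across, with a ball-shaped model (19 high) on top. Foot 44 across, neck 22 across, head from 55 to 77 above the foot, 40 wide along the holder's y (grip it across y). Origin: centre of the foot's underside; z up; x within 0.2 rad of the rack's x at the start.
- narrow_holder: (mm) Loose model-painting holder, grey with a light grey head and a dark model, about 90 g; told by its head: narrow bar head 22 (x) by 40 (y) with a pointed spire (28 high) on top. Foot 44 across, neck 22 across, head from 55 to 77 above the foot, 40 wide along the holder's y (grip it across y). Origin: centre of the foot's underside; z up; x within 0.2 rad of the rack's x at the start.
- drying_rack: (mm) Drying rack: white plate 296 (x) x 74 (y) x 8 thick, fixed, with a small flat pull tab (30 x 34 x 6, black dot) on its +x end. Origin: centre of the underside. Four grey cups stand in a row along x on it, at x = -105, -35, 35, 105, each with one holder at the start.
- carry_rack: (mm) Carrying rack, empty at the start: grey plate 296 (x) x 74 (y) x 8 thick, fixed, with a small flat pull tab (30 x 34 x 6, black dot) on its +x end. Origin: centre of the underside. Four round wells in a row at x = -105, -35, 35, 105, y = 0: floor 8 above the bench, 62 inner diameter, light grey rim 3 thick and 8 high (top 16 above the bench).
- cup_square: (mm) Drying cup: plain grey ring fixed on the drying rack, in which square_holder stands at the start; 62 inner, 68 outer diameter, 8 high. Origin: centre of its underside, 8 above the bench, at the level the holder stands on; x as the rack's x. The four look alike and their order changes.
- cup_long: (mm) Drying cup: plain grey ring fixed on the drying rack, in which long_holder stands at the start; 62 inner, 68 outer diameter, 8 high. Origin: centre of its underside, 8 above the bench, at the level the holder stands on; x as the rack's x. The four look alike and their order changes.
- cup_round: (mm) Drying cup: plain grey ring fixed on the drying rack, in which round_holder stands at the start; 62 inner, 68 outer diameter, 8 high. Origin: centre of its underside, 8 above the bench, at the level the holder stands on; x as the rack's x. The four look alike and their order changes.
- cup_narrow: (mm) Drying cup: plain grey ring fixed on the drying rack, in which narrow_holder stands at the start; 62 inner, 68 outer diameter, 8 high. Origin: centre of its underside, 8 above the bench, at the level the holder stands on; x as the rack's x. The four look alike and their order changes.
- paint_pot: (mm) Paint pot, small amber jar with a white cap, 36 across and 50 high, loose bystander standing near the racks, to be left where it is. Origin: centre of the underside.
- glue_bottle: (mm) White glue bottle, 38 across and 100 high, loose bystander standing near the racks, to be left where it is. Origin: centre of the underside.
- varnish: (mm) Dark amber varnish bottle with a black cap, 44 across and 85 high, loose bystander standing near the racks, to be left where it is. Origin: centre of the underside.
Not all that is in view belongs to the job. Leave any green look-alike of the round_holder alone.

How it is judged:
At the end, for the whole second after the job is handed in: Each holder stands in the carrying-rack well that mirrors its starting place (1st from the tab goes 4th from the tab, 2nd 3rd, 3rd 2nd, 4th 1st): within 12 mm of the well centre along and across the row, foot within 4 mm of the well floor, tilt under 0.1 rad, released, at rest (((x of cup_square in the frame of drying_rack between -0.125 and -0.085 m and x of square_holder in the frame of carry_rack between 0.093 and 0.117 m) or (x of cup_square in the frame of drying_rack between -0.055 and -0.015 m and x of square_holder in the frame of carry_rack between 0.023 and 0.047 m) or (x of cup_square in the frame of drying_rack between 0.015 and 0.055 m and x of square_holder in the frame of carry_rack between -0.047 and -0.023 m) or (x of cup_square in the frame of drying_rack between 0.085 and 0.125 m and x of square_holder in the frame of carry_rack between -0.117 and -0.093 m)) and z of square_holder in the frame of carry_rack between 0.004 and 0.012 m and ((x of cup_long in the frame of drying_rack between -0.125 and -0.085 m and x of long_holder in the frame of carry_rack between 0.093 and 0.117 m) or (x of cup_long in the frame of drying_rack between -0.055 and -0.015 m and x of long_holder in the frame of carry_rack between 0.023 and 0.047 m) or (x of cup_long in the frame of drying_rack between 0.015 and 0.055 m and x of long_holder in the frame of carry_rack between -0.047 and -0.023 m) or (x of cup_long in the frame of drying_rack between 0.085 and 0.125 m and x of long_holder in the frame of carry_rack between -0.117 and -0.093 m)) and z of long_holder in the frame of carry_rack between 0.004 and 0.012 m and ((x of cup_round in the frame of drying_rack between -0.125 and -0.085 m and x of round_holder in the frame of carry_rack between 0.093 and 0.117 m) or (x of cup_round in the frame of drying_rack between -0.055 and -0.015 m and x of round_holder in the frame of carry_rack between 0.023 and 0.047 m) or (x of cup_round in the frame of drying_rack between 0.015 and 0.055 m and x of round_holder in the frame of carry_rack between -0.047 and -0.023 m) or (x of cup_round in the frame of drying_rack between 0.085 and 0.125 m and x of round_holder in the frame of carry_rack between -0.117 and -0.093 m)) and z of round_holder in the frame of carry_rack between 0.004 and 0.012 m and ((x of cup_narrow in the frame of drying_rack between -0.125 and -0.085 m and x of narrow_holder in the frame of carry_rack between 0.093 and 0.117 m) or (x of cup_narrow in the frame of drying_rack between -0.055 and -0.015 m and x of narrow_holder in the frame of carry_rack between 0.023 and 0.047 m) or (x of cup_narrow in the frame of drying_rack between 0.015 and 0.055 m and x of narrow_holder in the frame of carry_rack between -0.047 and -0.023 m) or (x of cup_narrow in the frame of drying_rack between 0.085 and 0.125 m and x of narrow_holder in the frame of carry_rack between -0.117 and -0.093 m)) and z of narrow_holder in the frame of carry_rack between 0.004 and 0.012 m and y of square_holder in the frame of carry_rack between -0.012 and 0.012 m and angle between each of square_holder, long_holder, round_holder, narrow_holder's own z axis and vertical below 0.1 rad and y of long_holder in the frame of carry_rack between -0.012 and 0.012 m and y of round_holder in the frame of carry_rack between -0.012 and 0.012 m and y of narrow_holder in the frame of carry_rack between -0.012 and 0.012 m and linear speed of each of square_holder, long_holder, round_holder, narrow_holder below 0.02 m/s and contact force between each of square_holder, long_holder, round_holder, narrow_holder and the fingers below 0.1 N); the robot touches nothing.
It fails at once if square_holder is tipped over by more than about 35 degrees (angle between square_holder's own z axis and vertical above 0.6 rad).
It fails at once if long_holder is tipped over by more than about 35 degrees (angle between long_holder's own z axis and vertical above 0.6 rad).
It fails at once if round_holder is tipped over by more than about 35 degrees (angle between round_holder's own z axis and vertical above 0.6 rad).
It fails at once if narrow_holder is tipped over by more than about 35 degrees (angle between narrow_holder's own z axis and vertical above 0.6 rad).
It fails at once if a bottle or pot near the racks is moved by more than 30 mm (distance of any of paint_pot, glue_bottle, varnish from where it was at the start of the episode above 0.03 m).
It also fails if it takes over 118 s, if anything falls off the work surface, if the arm or the gripper's body presses on something with over 40 N, if the wrist force passes 120 N, or if a joint passes its speed limit or range.

## Working session

There is one attempt and no reset: what is moved stays moved. The work goes in short steps, Python scripts to look and compute and a tool call to move; the robot and the scene stay as the last step left them, time stands still between calls to the robot, and variables do not carry over. Pictures are saved under pics/ and viewed, and the job is handed in when it is done.

Besides the shell and the picture viewer there is one more tool, called after "Request:" by a JSON object that holds its "api" and its "payload". step_arm: Moves the arm, as the interface text tells. Its arguments: {"type":"object","properties":{"steps":{"type":"array","items":{"type":"array","items":{"type":"number"}}},"grip_force":{"type":"number"}},"required":["steps"]}

```bash
mkdir -p pics; ls; python3 - <<'E'
from workcell import manip,camera,nets
import cv2,numpy as np
s=manip.read_state();print(s)
for n in ["top","side","wrist"]:
    c=camera(n);cv2.imwrite(f"pics/{n}0.png",c["frame"][:,:,::-1]);np.savez(f"{n}0.npz",**c)
    print(n,c["camera_matrix"].tolist(),np.round(c.get("extrinsics",c.get("mount")),4).tolist())
E
```

```text
pics
{'time': 0.0, 'joint_positions': array([-1.28318063,  0.33391291,  0.03989163,  1.46626226, -0.0134154 ,
        1.34325864, -0.05851586]), 'qd': array([ 0.00031897,  0.00146481, -0.00100142, -0.00018046, -0.00281307,
        0.00080766,  0.00050924]), 'joint_efforts': array([-7.02376256e-04, -6.56353855e+01,  1.33466564e+00, -4.03813291e+01,
       -6.00079307e-02,  4.45980148e-02,  1.61015582e-04]), 'tcp_pos': array([0.24506823, 0.60154429, 0.2216626 ]), 'tcp_rot': array([-1.02813095e-04,  1.92230407e-01,  9.81349505e-01, -7.80704265e-04]), 'ft_force': array([ 0.28743922,  0.24520515, -0.05475591]), 'moment': array([-0.01267912, -0.0028708 , -0.04111982]), 'gripper_width': 0.08701403238555136}
top [[494.1991168419021, 0.0, 252.88167431826838], [0.0, 494.1991168419021, 190.96424316925882], [0.0, 0.0, 1.0]] [[0.0034, -0.9998, -0.0207, 0.0111], [-0.9909, -0.0006, -0.1347, 0.577], [0.1346, 0.021, -0.9907, 1.1818], [0.0, 0.0, 0.0, 1.0]]
side [[364.603508857665, 0.0, 258.85784031623257], [0.0, 364.603508857665, 189.6991215031454], [0.0, 0.0, 1.0]] [[-0.8929, -0.45, -0.0122, 0.5255], [-0.35, 0.711, -0.6099, 0.2327], [0.2831, -0.5403, -0.7924, 0.7875], [0.0, 0.0, 0.0, 1.0]]
wrist [[300.8726791434573, 0.0, 257.56163962955094], [0.0, 300.8726791434573, 187.29913709541188], [0.0, 0.0, 1.0]] [[-0.001, -0.964, -0.2657, 0.0726], [1.0, -0.001, -0.0002, -0.0007], [-0.0001, -0.2657, 0.964, -0.162], [0.0, 0.0, 0.0, 1.0]]
```

View pics/top0.png

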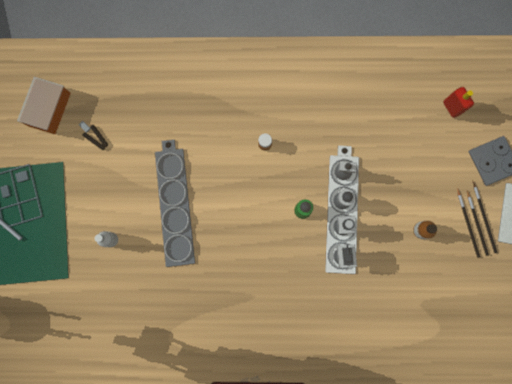

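View pics/side0.png

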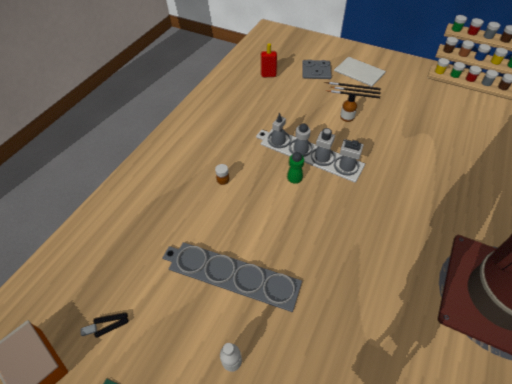

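View pics/wrist0.png

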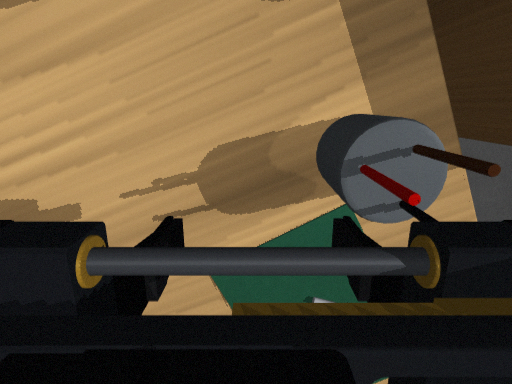

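```bash
cat > h.py <<'E'
from workcell import manip,camera,nets
import cv2,numpy as np
from scipy.spatial.transform import Rotation as R
def cloud(c,T=None):
    K=c["camera_matrix"];z=c["z_map"];v,u=np.mgrid[0:384,0:512]
    p=np.stack([(u-K[0,2])*z/K[0,0],(v-K[1,2])*z/K[1,1],z],-1)
    if T is None: T=np.linalg.inv(c["extrinsics"])
    return p@T[:3,:3].T+T[:3,3]
def wristT(s,c):
    q=s["tcp_rot"];T=np.eye(4);T[:3,:3]=R.from_quat([q[1],q[2],q[3],q[0]]).as_matrix();T[:3,3]=s["tcp_pos"]
    return T@c["mount"]
E
python3 - <<'E'
from h import *
names=["square_holder","long_holder","round_holder","narrow_holder","drying_rack","carry_rack","cup_square","cup_long","paint_pot","glue_bottle","varnish"]
for cam in ["top","side"]:
    c=camera(cam);P=cloud(c);np.savez(cam+"1.npz",**c)
    Ti=np.linalg.inv(c["extrinsics"])
    for n in names:
        print(cam,n,[(round(d["conf"],2),np.round(Ti[:3,:3]@d["position"]+Ti[:3,3],3).tolist()) for d in nets.search_frame(cam,n)][:5])
c=dict(np.load("top1.npz"))
f=c["frame"]
a=cv2.resize(f[135:285,270:400],None,fx=4.5,fy=4,interpolation=cv2.INTER_CUBIC);cv2.imwrite("pics/crop1.png",a[:,:,::-1])
f=dict(np.load("side1.npz"))["frame"]
a=cv2.resize(f[100:190,250:375],None,fx=6,fy=6,interpolation=cv2.INTER_CUBIC);cv2.imwrite("pics/crop2.png",a[:,:,::-1])
E
```

```text
top square_holder [(0.58, [0.486, -0.203, 0.085])]
top long_holder [(0.91, [0.415, -0.199, 0.086]), (0.29, [0.702, -0.013, 0.048])]
top round_holder [(0.89, [0.553, -0.204, 0.083]), (0.52, [0.528, -0.106, 0.074])]
top narrow_holder [(0.89, [0.625, -0.211, 0.078])]
top drying_rack [(0.72, [0.535, -0.202, 0.007])]
top carry_rack [(0.61, [0.458, 0.358, 0.063]), (0.2, [0.483, -0.196, 0.015])]
top cup_square [(0.52, [0.458, 0.365, 0.065])]
top cup_long [(0.17, [0.418, -0.2, 0.087])]
top paint_pot [(0.78, [0.698, -0.013, 0.045])]
top glue_bottle [(0.6, [0.459, 0.363, 0.061])]
top varnish [(0.61, [0.545, 0.218, 0.006]), (0.54, [0.48, -0.396, 0.055])]
side square_holder [(0.7, [0.491, -0.196, 0.071])]
side long_holder [(0.61, [0.423, -0.194, 0.078]), (0.54, [0.701, -0.008, 0.041])]
side round_holder [(0.91, [0.535, -0.101, 0.056]), (0.71, [0.555, -0.199, 0.064]), (0.3, [0.628, -0.204, 0.048])]
side narrow_holder [(0.75, [0.627, -0.205, 0.046])]
side drying_rack [(0.8, [0.516, -0.196, 0.008]), (0.6, [0.421, -0.185, 0.013])]
side carry_rack [(0.71, [0.537, 0.217, 0.009]), (0.44, [0.42, -0.194, 0.078])]
side cup_square []
side cup_long []
side paint_pot [(0.49, [0.697, -0.006, 0.04])]
side glue_bottle [(0.75, [0.454, 0.378, 0.069])]
side varnish [(0.74, [0.515, -0.195, 0.011]), (0.71, [0.485, -0.391, 0.048]), (0.7, [0.628, -0.206, 0.044])]
```

View pics/crop1.png

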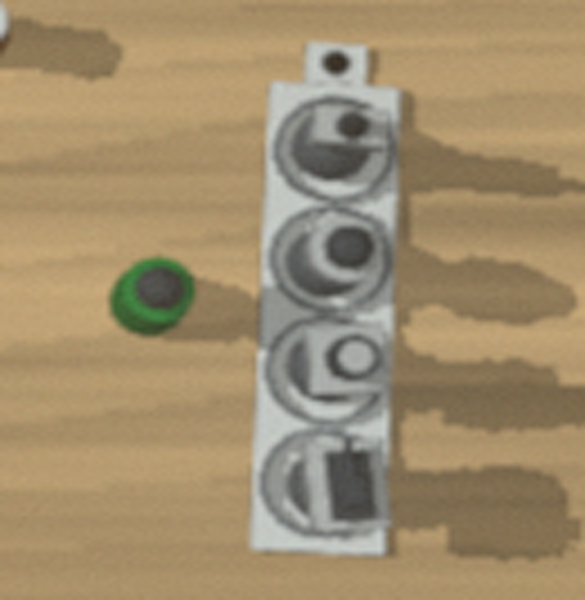

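View pics/crop2.png

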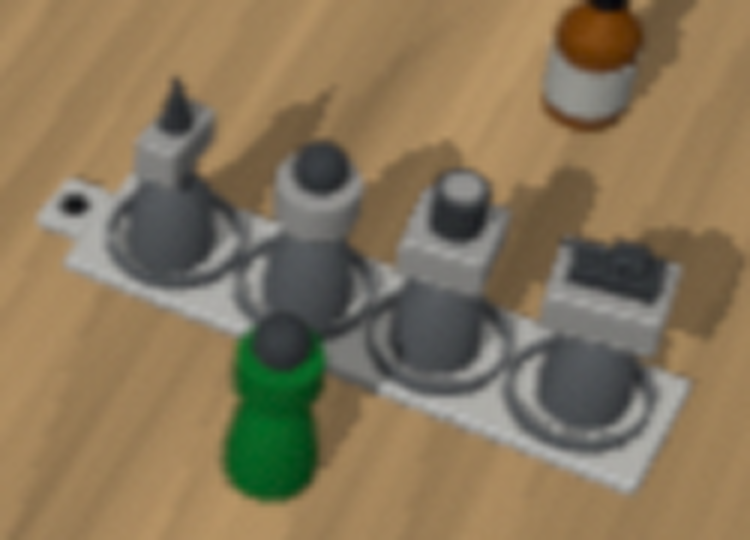

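```bash
python3 - <<'E'
from h import *
c=dict(np.load("top1.npz"));P=cloud(c);f=c["frame"]
# scenes: bench z check
print("bench z",np.median(P[280:340,200:320,2]))
def rack(x0,x1,y0,y1,zmin=0.004,zmax=0.02):
    m=(P[...,0]>x0)&(P[...,0]<x1)&(P[...,1]>y0)&(P[...,1]<y1)&(P[...,2]>zmin)&(P[...,2]<zmax)
    return P[m]
for n,b in [("carry",(0.33,0.72,0.13,0.3)),("dry",(0.33,0.72,-0.26,-0.15))]:
    q=rack(*b).astype(np.float32)
    r=cv2.minAreaRect(q[:,:2]*1000);print(n,len(q),r,np.percentile(q[:,2],[5,50,95]),q.min(0),q.max(0))
for n,x in [("narrow",.625),("round",.553),("square",.486),("long",.415)]:
    m=(np.abs(P[...,0]-x)<.034)&(np.abs(P[...,1]+.205)<.05)&(P[...,2]>.06)
    q=P[m];h=q[(q[:,2]>.078)&(q[:,2]<.088)]
    print(n,len(q),"z",np.percentile(q[:,2],[5,50,98]).round(3),"head med",np.median(h,0).round(4),"n",len(h),"ranges",h.min(0).round(4),h.max(0).round(4), cv2.minAreaRect((h[:,:2]*1000).astype(np.float32)))
E
```

```text
bench z -0.001499054239104014
carry 3111 ((530.4881591796875, 215.47869873046875), (168.55503845214844, 373.4793701171875), 89.77327728271484) [0.00441263 0.00728745 0.01482756] [0.34353068 0.13076323 0.00400444] [0.7172482  0.29999846 0.019725  ]
dry 1896 ((525.00341796875, -207.40316772460938), (388.85064697265625, 104.66705322265625), 0.48883429169654846) [0.00442904 0.00763148 0.0160526 ] [ 0.33060446 -0.25951597  0.00400308] [ 0.7191332  -0.15361355  0.01985448]
narrow 179 z [0.069 0.083 0.109] head med [ 0.6315 -0.2106  0.0827] n 119 ranges [ 0.6194 -0.235   0.0782] [ 0.6442 -0.1941  0.0877] ((632.4183959960938, -214.03762817382812), (40.05270767211914, 22.202974319458008), 83.1899185180664)
round 239 z [0.07  0.085 0.104] head med [ 0.5555 -0.2054  0.0833] n 124 ranges [ 0.54   -0.2285  0.078 ] [ 0.5765 -0.1901  0.0877] ((558.246337890625, -209.32579040527344), (36.41009521484375, 38.42168426513672), 0.03073774091899395)
square 313 z [0.074 0.085 0.11 ] head med [ 0.4904 -0.2037  0.0836] n 178 ranges [ 0.4739 -0.2293  0.0781] [ 0.5119 -0.189   0.0879] ((492.903564453125, -209.16734313964844), (38.03369903564453, 40.30994415283203), 0.0603802353143692)
long 413 z [0.078 0.086 0.103] head med [ 0.4183 -0.1998  0.0832] n 211 ranges [ 0.3928 -0.2294  0.0782] [ 0.4462 -0.1859  0.0879] ((419.7262878417969, -207.5792999267578), (51.7932014465332, 40.73680114746094), 4.981649398803711)
```

```bash
python3 - <<'E'
from h import *
for cam,roi in [("top",(130,275,145,205)),("side",(235,315,150,310))]:
    c=dict(np.load(cam+"1.npz"));f=c["frame"];K=c["camera_matrix"];E=c["extrinsics"];Ti=np.linalg.inv(E)
    hsv=cv2.cvtColor(f,cv2.COLOR_RGB2HSV)
    m=np.zeros((384,512),np.uint8);r0,r1,c0,c1=roi
    m[r0:r1,c0:c1]=(hsv[r0:r1,c0:c1,1]<60)*255
    n,l,st,_=cv2.connectedComponentsWithStats(m);k=1+np.argmax(st[1:,4]);m=(l==k)
    def proj(u,v,z):
        d=np.stack([(u-K[0,2])/K[0,0],(v-K[1,2])/K[1,1],np.ones_like(u,float)],-1)@Ti[:3,:3].T
        t=(z-Ti[2,3])/d[...,2];return (Ti[:3,3]+d*t[...,None])[...,:2]
    v,u=np.nonzero(m);q=proj(u,v,0.008)
    mo=cv2.morphologyEx(m.astype(np.uint8),cv2.MORPH_OPEN,np.ones((21,21) if cam=="top" else (15,15),np.uint8))
    v2,u2=np.nonzero(mo);q2=proj(u2,v2,0.008)
    print(cam,st[k],"all",cv2.minAreaRect((q*1000).astype(np.float32)),"body",cv2.minAreaRect((q2*1000).astype(np.float32)))
    a=f.copy();a[m^(mo>0)]=[255,0,0]
    a=cv2.resize(a[r0-10:r1+10,c0-10:c1+10],None,fx=3.5,fy=3.5);cv2.imwrite(f"pics/m_{cam}.png",a[:,:,::-1])
E
```

```text
top [ 155  140   40  127 3499] all ((554.3016357421875, 213.78785705566406), (321.08270263671875, 74.34353637695312), 7.180840969085693) body ((542.43212890625, 212.29241943359375), (296.498046875, 74.34353637695312), 7.180840969085693)
side [ 163  243  139   69 4254] all ((556.1446533203125, 216.07940673828125), (321.3796691894531, 75.99392700195312), 7.118778228759766) body ((550.280517578125, 215.34703063964844), (309.560302734375, 75.99392700195312), 7.118778228759766)
```

View pics/m_top.png

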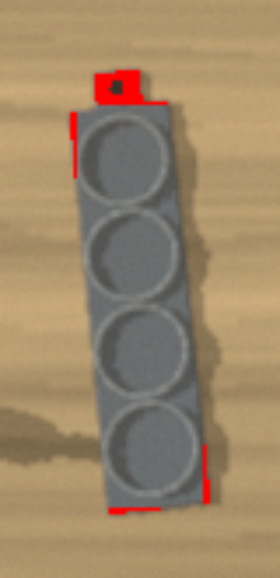

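View pics/m_side.png

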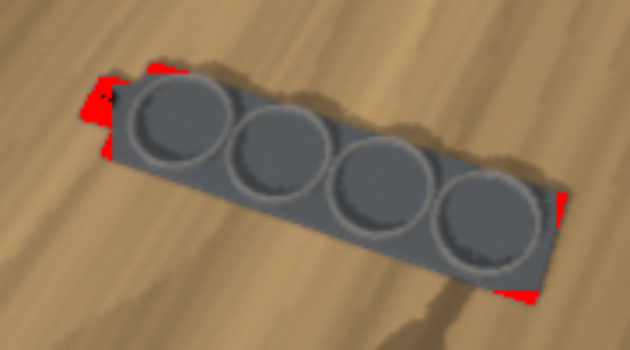

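Request:
{"api": "step_arm", "payload": {"steps": [[0, 0, -0.925, 0, 0, 0, -1], [0, 0, -0.925, 0, 0, 0, -1], [0, 0, -0.925, 0, 0, 0, -1], [0, 0, -0.925, 0, 0, 0, -1], [0, 0, 0, -0.4, -0.85, 0, -1], [0, 0, 0, -0.4, -0.85, 0, -1], [0, 0, 0, -0.4, -0.85, 0, -1], [0, 0, 0, -0.4, -0.85, 0, -1], [0, 0, 0, -0.4, -0.85, 0, -1], [0, 0, 0, -0.4, -0.85, 0, -1], [0, 0, 0, -0.4, -0.85, 0, -1], [0, 0, 0, -0.4, -0.85, 0, -1], [0, 0, 0, -0.4, -0.85, 0, -1], [0, 0, 0, -0.4, -0.85, 0, -1], [0, 0, 0, -0.4, -0.85, 0, -1], [0, 0, 0, -0.4, -0.85, 0, -1], [0, 0, 0, -0.4, -0.85, 0, -1], [0, 0, 0, -0.4, -0.85, 0, -1], [0, 0, 0, -0.4, -0.85, 0, -1], [0, 0, 0, -0.4, -0.85, 0, -1]], "grip_force": 20}}

```text
time: 3.02
tcp_pos: [0.502, 0.0563, 0.223]
tcp_rot: [0.0, -0.0, 1.0, 0.0]
ft_force: [0.5, 1.1, -0.4]
gripper_width: 0.0869
```

Request:
{"api": "step_arm", "payload": {"steps": [[0, 0, 0, -0.41, -0.85, 0, -1], [0, 0, 0, -0.41, -0.85, 0, -1], [0, 0, 0, -0.41, -0.85, 0, -1], [0, 0, 0, -0.41, -0.85, 0, -1], [0, 0, 0, -0.41, -0.85, 0, -1], [0, 0, 0, -0.41, -0.85, 0, -1], [0, 0, 0, -0.41, -0.85, 0, -1], [0, 0, 0, -0.41, -0.85, 0, -1], [0, 0, 0.57, 0, 0, 0, -1], [0, 0, 0.56, 0, 0, 0, -1], [0, 0, 0, 0, 0, 0, -1], [0, 0, 0, 0, 0, 0, -1]]}}

```text
time: 4.02
tcp_pos: [0.633, -0.2136, 0.2224]
tcp_rot: [-0.0, 0.058, 0.998, 0.0]
ft_force: [-0.5, 0.9, -0.1]
gripper_width: 0.0871
```

```bash
cat > look.py <<'E'
from h import *
import sys
s=manip.read_state();c=camera("wrist");P=cloud(c,wristT(s,c));P[c["z_map"]==0]=np.nan
print(s["time"],s["tcp_pos"].round(4),s["tcp_rot"].round(4))
cv2.imwrite(f"pics/{sys.argv[1]}.png",c["frame"][:,:,::-1])
np.savez("w.npz",P=P,f=c["frame"])
from scipy.ndimage import label
m=(P[...,2]>.0)&(P[...,2]>.076)&(P[...,2]<.092)&(P[...,0]>.35)
l,n=label(m)
for i in range(1,n+1):
    q=P[l==i]
    if len(q)<150: continue
    print(len(q),cv2.minAreaRect((q[:,:2]*1000).astype(np.float32)),np.median(q[:,2]).round(4))
E
python3 look.py w1
```

```text
4.0167 [ 0.633  -0.2136  0.2224] [-1.000e-04  5.780e-02  9.983e-01  0.000e+00]
1281 ((491.6158142089844, -211.43692016601562), (40.24699783325195, 40.01676559448242), 2.489027976989746) 0.0848
592 ((483.2112121582031, -409.2732849121094), (20.61271858215332, 21.133211135864258), 10.452625274658203) 0.0846
954 ((533.8896484375, -113.86469268798828), (38.309940338134766, 38.277931213378906), 84.9560775756836) 0.0775
753 ((557.19287109375, -212.2235107421875), (39.057159423828125, 38.94157028198242), 28.888355255126953) 0.0848
705 ((630.5009155273438, -216.6852264404297), (39.5255012512207, 21.768861770629883), 83.57954406738281) 0.0848
```

View pics/w1.png

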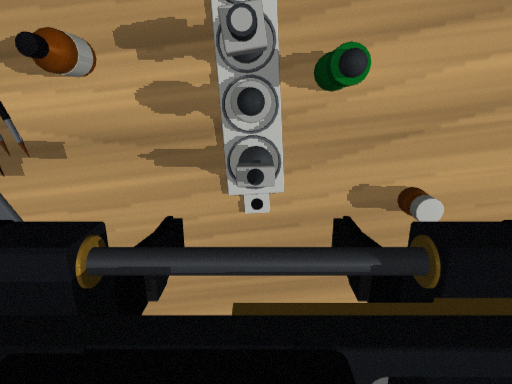

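Request:
{"api": "step_arm", "payload": {"steps": [[0, 0, 0, 0.05, -0.05, 0, -1], [0, 0, 0, 0, 0, 0.8, -1], [0, 0, 0, 0, 0, 0.8, -1], [0, 0, 0, 0, 0, 0.8, -1], [0, 0, 0, 0, 0, 0.7, -1], [0, 0, 0, 0, 0, 0.5, -1], [0, 0, 0, 0, 0, 0.3, -1], [0, 0, 0, 0, 0, 0.23, -1], [0, 0, 0, 0, 0, 0, -1], [0, 0, 0, 0, 0, 0, -1], [0, 0, 0, 0, 0, 0, 1], [0, 0, 0, 0, 0, 0, 1], [0, 0, 0, 0, 0, 0, 1], [0, 0, 0, 0, 0, 0, 1], [0, 0, 0, 0, 0, 0, 1], [0, 0, 0, 0, 0, 0, 1], [0, 0, 0, 0, 0, 0, 1], [0, 0, 0, 0, 0, 0, 1]]}}

```text
time: 5.57
tcp_pos: [0.6307, -0.2156, 0.0574]
tcp_rot: [-0.0, 0.059, 0.998, -0.0]
ft_force: [0.4, 0.2, -0.4]
gripper_width: 0.0418
```

Request:
{"api": "step_arm", "payload": {"steps": [[0, 0, 0, 0, 0, 0, 1], [0, 0, 0, 0, 0, 0, 1], [0, 0, 0, 0, 0, 0, 1], [0, 0, 0, 0, 0, -0.2, 1], [0, 0, 0, 0, 0, -0.4, 1], [0, 0, 0, 0, 0, -0.7, 1], [0, 0, 0, 0, 0, -0.8, 1], [0, 0, 0, 0, 0, -0.8, 1], [0, 0, 0, 0, 0, -0.6, 1], [0, 0, 0, 0, 0, -0.3, 1], [0, 0, 0, 0, 0, 0, 1]]}}

```text
time: 6.48
tcp_pos: [0.6319, -0.2163, 0.2127]
tcp_rot: [0.002, 0.059, 0.998, -0.0]
ft_force: [1.0, -1.5, -0.1]
gripper_width: 0.04
```

```bash
cat > shot.py <<'E'
from h import *
import sys
a=camera("side")["frame"];b=camera("top")["frame"]
cv2.imwrite(f"pics/{sys.argv[1]}.png",cv2.resize(np.vstack([a,b])[:,:,::-1],None,fx=.78,fy=.78))
E
python3 shot.py s1
```

```text
(no output)
```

View pics/s1.png

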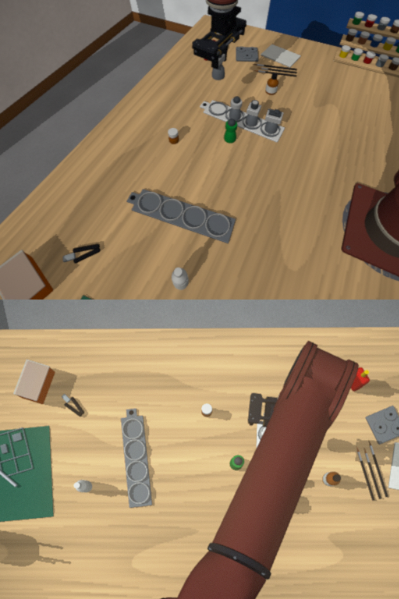

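Request:
{"api": "step_arm", "payload": {"steps": [[0, 0, -0.57, 0, 0, 0, 1], [0, 0, -0.56, 0, 0, 0, 1], [0, 0, 0, 0.185, 0.4, 0, 1], [0, 0, 0, 0.323, 0.7, 0, 1], [0, 0, 0, 0.415, 0.9, 0, 1], [0, 0, 0, 0.415, 0.9, 0, 1], [0, 0, 0, 0.415, 0.9, 0, 1], [0, 0, 0, 0.415, 0.9, 0, 1], [0, 0, 0, 0.415, 0.9, 0, 1], [0, 0, 0, 0.415, 0.9, 0, 1], [0, 0, 0, 0.415, 0.9, 0, 1], [0, 0, 0, 0.415, 0.9, 0, 1], [0, 0, 0, 0.415, 0.9, 0, 1], [0, 0, 0, 0.323, 0.7, 0, 1], [0, 0, 0, 0.231, 0.5, 0, 1], [0, 0, 0, 0, 0, 0, 1], [0, 0, 0, 0, 0, 0, 1]]}}

```text
time: 8.0
tcp_pos: [0.437, 0.2011, 0.2074]
tcp_rot: [-0.001, -0.002, 1.0, -0.001]
ft_force: [0.6, -0.5, -1.0]
gripper_width: 0.0398
```

```bash
python3 look.py w2
```

```text
8.0 [0.437  0.2011 0.2074] [-0.0013 -0.002   1.     -0.001 ]
185 ((456.5338134765625, 367.3232421875), (11.712820053100586, 18.864660263061523), 56.795223236083984) 0.0803
```

View pics/w2.png

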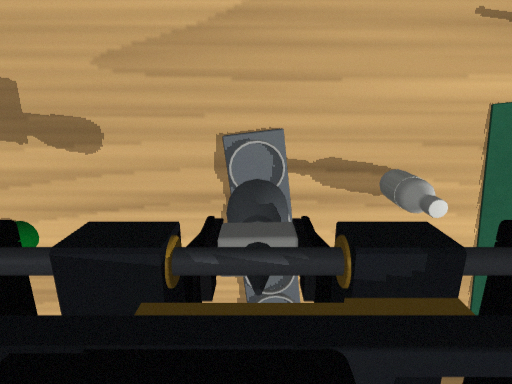

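```bash
python3 - <<'E'
from h import *
d=np.load("w.npz");P=d["P"]
m=np.zeros((384,512),bool);m[130:200,215:300]=1
z=P[...,2]
print(np.nanpercentile(z[140:160,245:270],[5,50,95]))
k=m&(z>.0125)&(z<.02);q=P[k][:,:2]
A=np.c_[2*q,np.ones(len(q))];x=np.linalg.lstsq(A,(q**2).sum(1),rcond=None)[0]
print(len(q),x[:2],np.sqrt(x[2]+x[0]**2+x[1]**2))
b=m&(z>.004)&(z<.02)&(P[...,0]<.43);print(cv2.minAreaRect((P[b][:,:2]*1000).astype(np.float32)))
E
```

```text
[0.00674156 0.0081323  0.01613652]
332 [0.43748929 0.19863359] 0.03210752977301088
((411.46612548828125, 195.89260864257812), (37.183284759521484, 77.36793518066406), 0.1538718044757843)
```

Request:
{"api": "step_arm", "payload": {"steps": [[0, 0, 0, -0.03, -0.04, 0, 1], [0, 0, 0, 0, 0, 0.5, 1], [0, 0, 0, 0, 0, 0.8, 1], [0, 0, 0, 0, 0, 0.8, 1], [0, 0, 0, 0, 0, 0.6, 1], [0, 0, 0, 0, 0, 0.4, 1], [0, 0, 0, 0, 0, 0.3, 1], [0, 0, 0, 0, 0, 0.15, 1], [0, 0, 0, 0, 0, 0.1, 1], [0, 0, 0, 0, 0, 0, 1], [0, 0, 0, 0, 0, 0, 1], [0, 0, 0, 0, 0, 0, 1]]}}

```text
time: 9.05
tcp_pos: [0.4404, 0.1988, 0.0642]
tcp_rot: [0.001, -0.0, 1.0, 0.0]
ft_force: [0.1, -0.6, -1.8]
gripper_width: 0.0401
```

Request:
{"api": "step_arm", "payload": {"steps": [[0, 0, 0, 0.04, 0.01, 0.08, 1], [0, 0, 0, 0, 0, 0.07, 1], [0, 0, 0, 0, 0, 0, 1], [0, 0, 0, 0, 0, 0, 1], [0, 0, 0, 0, 0, 0, 1]]}}

```text
time: 9.47
tcp_pos: [0.4381, 0.1991, 0.0574]
tcp_rot: [-0.0, -0.0, 1.0, -0.0]
ft_force: [0.0, 0.9, -1.4]
gripper_width: 0.0399
```

Request:
{"api": "step_arm", "payload": {"steps": [[0, 0, 0, 0, 0, 0, -1], [0, 0, 0, 0, 0, 0, -1], [0, 0, 0, 0, 0, 0, -1], [0, 0, 0, 0, 0, 0, -1], [0, 0, 0, 0, 0, 0, -1], [0, 0, 0, 0, 0, 0, -1], [0, 0, 0, 0, 0, 0, -1], [0, 0, 0, 0, 0, -0.3, -1], [0, 0, 0, 0, 0, -0.7, -1], [0, 0, 0, 0, 0, -0.9, -1], [0, 0, 0, 0, 0, -0.9, -1], [0, 0, 0, 0, 0, -0.9, -1], [0, 0, 0, 0, 0, 0, -1]]}}

```text
time: 10.55
tcp_pos: [0.441, 0.2006, 0.2123]
tcp_rot: [0.004, -0.0, 1.0, 0.003]
ft_force: [2.1, 0.6, 0.2]
gripper_width: 0.0872
```

```bash
python3 look.py w3
```

```text
10.55 [0.441  0.2006 0.2123] [ 3.9e-03 -1.0e-04  1.0e+00  2.9e-03]
765 ((438.329833984375, 198.02346801757812), (22.257808685302734, 40.035667419433594), 0.88849276304245) 0.0848
179 ((456.00537109375, 367.1266174316406), (12.161921501159668, 19.036672592163086), 55.461456298828125) 0.0802
```

View pics/w3.png

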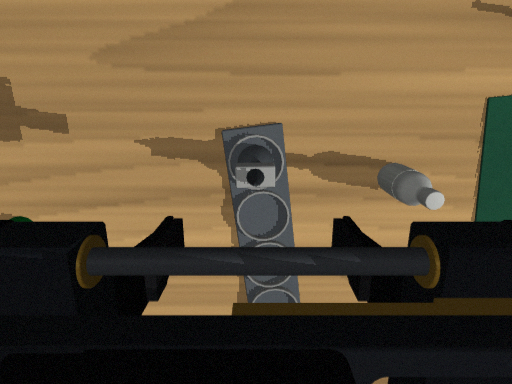

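Request:
{"api": "step_arm", "payload": {"steps": [[0, 0, 0, -0.249, -0.855, 0, -1], [0, 0, 0, -0.249, -0.855, 0, -1], [0, 0, 0, -0.249, -0.855, 0, -1], [0, 0, 0, -0.249, -0.855, 0, -1], [0, 0, 0, -0.249, -0.855, 0, -1], [0, 0, 0, -0.249, -0.855, 0, -1], [0, 0, 0, -0.249, -0.855, 0, -1], [0, 0, 0, -0.249, -0.855, 0, -1], [0, 0, 0, -0.249, -0.855, 0, -1], [0, 0, 0, -0.249, -0.855, 0, -1], [0, 0, 0, -0.249, -0.855, 0, -1], [0, 0, 0, -0.249, -0.855, 0, -1], [0, 0, 0, 0, 0, 0, -1], [0, 0, 0, 0, 0, 0, -1], [0, 0, 0, 0, 0, 0, -1]]}}

```text
time: 11.85
tcp_pos: [0.5575, -0.2108, 0.2043]
tcp_rot: [-0.001, -0.0, 1.0, 0.0]
ft_force: [-0.6, -0.1, 0.4]
gripper_width: 0.0869
```

```bash
python3 look.py w4; python3 - <<'E'
from h import *
E
```

```text
11.85 [ 0.5575 -0.2108  0.2043] [-9.e-04 -1.e-04  1.e+00  2.e-04]
1413 ((421.59271240234375, -209.36962890625), (45.753292083740234, 39.92428207397461), 5.085339546203613) 0.0848
1223 ((491.5692443847656, -211.60194396972656), (40.05754470825195, 40.09468460083008), 2.5101752281188965) 0.0848
573 ((482.904541015625, -409.6322326660156), (20.685060501098633, 21.58096694946289), 17.26457405090332) 0.0845
850 ((533.715576171875, -114.384765625), (37.95579147338867, 37.99314498901367), 8.137579917907715) 0.0774
732 ((556.736328125, -212.3779296875), (38.832366943359375, 38.8323860168457), 46.6041259765625) 0.0847
```

View pics/w4.png

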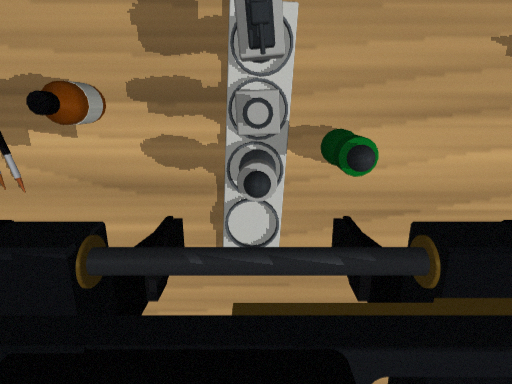

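Request:
{"api": "step_arm", "payload": {"steps": [[0, 0, 0, 0.02, -0.04, 0, -1], [0, 0, 0, 0, 0, 0.8, -1], [0, 0, 0, 0, 0, 0.8, -1], [0, 0, 0, 0, 0, 0.8, -1], [0, 0, 0, 0, 0, 0.6, -1], [0, 0, 0, 0, 0, 0.4, -1], [0, 0, 0, 0, 0, 0.3, -1], [0, 0, 0, 0, 0, 0, -1], [0, 0, 0, 0, 0, 0, -1], [0, 0, 0, 0, 0, 0, -1]]}}

```text
time: 12.73
tcp_pos: [0.558, -0.2128, 0.0587]
tcp_rot: [0.001, -0.001, 1.0, -0.0]
ft_force: [0.4, 0.4, -1.0]
gripper_width: 0.0871
```

Request:
{"api": "step_arm", "payload": {"steps": [[0, 0, 0, 0.03, 0, 0.04, -1], [0, 0, 0, 0, 0, 0, 1], [0, 0, 0, 0, 0, 0, 1], [0, 0, 0, 0, 0, 0, 1], [0, 0, 0, 0, 0, 0, 1], [0, 0, 0, 0, 0, 0, 1], [0, 0, 0, 0, 0, 0, 1], [0, 0, 0, 0, 0, 0, 1], [0, 0, 0, 0, 0, 0, 1], [0, 0, 0, 0, 0, 0, 1], [0, 0, 0, 0, 0, 0, 1], [0, 0, 0, 0, 0, 0, 1], [0, 0, 0, 0, 0, 0, 1]]}}

```text
time: 13.82
tcp_pos: [0.5559, -0.2127, 0.0558]
tcp_rot: [-0.0, -0.0, 1.0, 0.0]
ft_force: [0.3, 0.8, -0.2]
gripper_width: 0.0392
```

Request:
{"api": "step_arm", "payload": {"steps": [[0, 0, 0, 0, 0, -0.2, 1], [0, 0, 0, 0, 0, -0.4, 1], [0, 0, 0, 0, 0, -0.7, 1], [0, 0, 0, 0, 0, -0.8, 1], [0, 0, 0, 0, 0, -0.8, 1], [0, 0, 0, 0, 0, -0.6, 1], [0, 0, 0, 0, 0, -0.3, 1], [0, 0, 0, 0, 0, 0, 1], [0, 0, 0, 0, 0, 0, 1]]}}

```text
time: 14.57
tcp_pos: [0.5558, -0.2126, 0.2073]
tcp_rot: [0.0, -0.0, 1.0, 0.0]
ft_force: [0.1, 0.4, -1.8]
gripper_width: 0.0395
```

Request:
{"api": "step_arm", "payload": {"steps": [[0, 0, 0, 0.046, 0.4, 0, 1], [0, 0, 0, 0.08, 0.7, 0, 1], [0, 0, 0, 0.1035, 0.9, 0, 1], [0, 0, 0, 0.1035, 0.9, 0, 1], [0, 0, 0, 0.1035, 0.9, 0, 1], [0, 0, 0, 0.1035, 0.9, 0, 1], [0, 0, 0, 0.1035, 0.9, 0, 1], [0, 0, 0, 0.1035, 0.9, 0, 1], [0, 0, 0, 0.1035, 0.9, 0, 1], [0, 0, 0, 0.1035, 0.9, 0, 1], [0, 0, 0, 0.1035, 0.9, 0, 1], [0, 0, 0, 0.092, 0.8, 0, 1], [0, 0, 0, 0.06, 0.515, 0, 1], [0, 0, 0, 0, 0, 0, 1], [0, 0, 0, 0, 0, 0, 1], [0, 0, 0, 0, 0, 0, 1]]}}

```text
time: 15.9
tcp_pos: [0.5067, 0.2066, 0.2061]
tcp_rot: [-0.001, -0.0, 1.0, -0.001]
ft_force: [0.3, -0.5, -1.1]
gripper_width: 0.0397
```

```bash
python3 look.py w5
```

```text
15.9 [0.5067 0.2066 0.2061] [-1.1e-03 -1.0e-04  1.0e+00 -1.1e-03]
878 ((438.5464172363281, 198.06790161132812), (21.881059646606445, 40.008148193359375), 1.3397774696350098) 0.0849
186 ((458.0572204589844, 365.9367370605469), (10.754157066345215, 18.850282669067383), 80.18968200683594) 0.0799
```

View pics/w5.png

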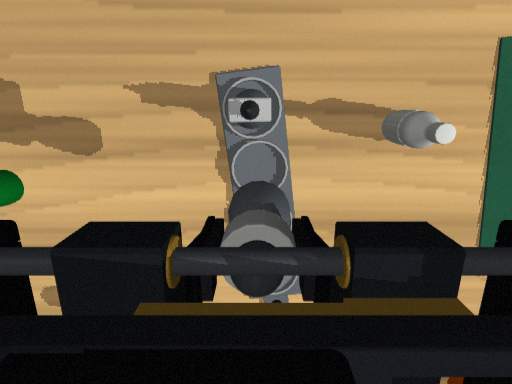

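Request:
{"api": "step_arm", "payload": {"steps": [[0, 0, 0, -0.02, 0.03, 0, 1], [0, 0, 0, 0, 0, 0.5, 1], [0, 0, 0, 0, 0, 0.8, 1], [0, 0, 0, 0, 0, 0.8, 1], [0, 0, 0, 0, 0, 0.6, 1], [0, 0, 0, 0, 0, 0.4, 1], [0, 0, 0, 0, 0, 0.3, 1], [0, 0, 0, 0, 0, 0.15, 1], [0, 0, 0, 0, 0, 0.1, 1], [0, 0, 0, 0, 0, 0, 1], [0, 0, 0, 0, 0, 0, 1], [0, 0, 0, 0, 0, 0, 1]]}}

```text
time: 16.95
tcp_pos: [0.5088, 0.2093, 0.0628]
tcp_rot: [0.001, -0.0, 1.0, 0.0]
ft_force: [0.1, -0.4, -0.9]
gripper_width: 0.0395
```

Request:
{"api": "step_arm", "payload": {"steps": [[0, 0, 0, 0.02, -0.03, 0.08, 1], [0, 0, 0, 0, 0, 0.08, 1], [0, 0, 0, 0, 0, 0, 1], [0, 0, 0, 0, 0, 0, 1], [0, 0, 0, 0, 0, 0, 1]]}}

```text
time: 17.37
tcp_pos: [0.5074, 0.208, 0.0556]
tcp_rot: [0.0, -0.0, 1.0, 0.0]
ft_force: [0.8, 0.4, 1.9]
gripper_width: 0.0392
```

Request:
{"api": "step_arm", "payload": {"steps": [[0, 0, 0, 0, 0, 0, -1], [0, 0, 0, 0, 0, 0, -1], [0, 0, 0, 0, 0, 0, -1], [0, 0, 0, 0, 0, 0, -1], [0, 0, 0, 0, 0, 0, -1], [0, 0, 0, 0, 0, 0, -1], [0, 0, 0, 0, 0, 0, -1], [0, 0, 0, 0, 0, -0.3, -1], [0, 0, 0, 0, 0, -0.7, -1], [0, 0, 0, 0, 0, -0.9, -1], [0, 0, 0, 0, 0, -0.9, -1], [0, 0, 0, 0, 0, -0.9, -1], [0, 0, 0, 0, 0, 0, -1], [0, 0, 0, 0, 0, 0, -1]]}}

```text
time: 18.53
tcp_pos: [0.5086, 0.2082, 0.2065]
tcp_rot: [0.002, -0.0, 1.0, 0.001]
ft_force: [-0.2, 0.1, -0.6]
gripper_width: 0.087
```

```bash
python3 look.py w6
```

```text
18.5333 [0.5086 0.2082 0.2065] [ 2.0e-03 -2.0e-04  1.0e+00  1.5e-03]
873 ((438.53729248046875, 197.83480834960938), (21.93464469909668, 39.49175262451172), 1.4421906471252441) 0.0849
181 ((457.6661071777344, 366.8750915527344), (11.104584693908691, 19.178001403808594), 77.79216003417969) 0.0803
707 ((508.47601318359375, 207.97520446777344), (38.6437873840332, 38.96405029296875), 49.638362884521484) 0.0847
```

Request:
{"api": "step_arm", "payload": {"steps": [[0, 0, 0, 0.033, -0.874, 0, -1], [0, 0, 0, 0.033, -0.874, 0, -1], [0, 0, 0, 0.033, -0.874, 0, -1], [0, 0, 0, 0.033, -0.874, 0, -1], [0, 0, 0, 0.033, -0.874, 0, -1], [0, 0, 0, 0.033, -0.874, 0, -1], [0, 0, 0, 0.033, -0.874, 0, -1], [0, 0, 0, 0.033, -0.874, 0, -1], [0, 0, 0, 0.033, -0.874, 0, -1], [0, 0, 0, 0.033, -0.874, 0, -1], [0, 0, 0, 0.033, -0.874, 0, -1], [0, 0, 0, 0.033, -0.874, 0, -1], [0, 0, -0.42, 0, 0, 0, -1], [0, 0, 0, 0, 0, 0, -1], [0, 0, 0, 0, 0, 0, -1]]}}

```text
time: 19.83
tcp_pos: [0.4911, -0.2112, 0.2024]
tcp_rot: [-0.001, -0.022, 1.0, 0.0]
ft_force: [-0.7, 0.2, -0.5]
gripper_width: 0.0873
```

```bash
python3 look.py w7
```

```text
19.8333 [ 0.4911 -0.2112  0.2024] [-1.000e-03 -2.170e-02  9.998e-01  2.000e-04]
1425 ((418.24017333984375, -209.70556640625), (52.090431213378906, 40.06549835205078), 5.1727094650268555) 0.0848
503 ((482.68572998046875, -409.5711975097656), (20.82857894897461, 21.531620025634766), 21.6752872467041) 0.0845
992 ((490.9676513671875, -211.71060180664062), (39.267791748046875, 39.83612823486328), 2.4205162525177) 0.0847
351 ((524.9653930664062, -110.35873413085938), (38.422149658203125, 20.656692504882812), 64.76437377929688) 0.0774
```

View pics/w7.png

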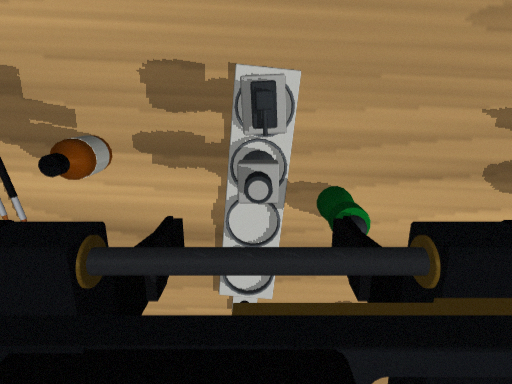

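Request:
{"api": "step_arm", "payload": {"steps": [[0, 0, 0, 0, 0, 0.8, -1], [0, 0, 0, 0, 0, 0.8, -1], [0, 0, 0, 0, 0, 0.8, -1], [0, 0, 0, 0, 0, 0.6, -1], [0, 0, 0, 0, 0, 0.4, -1], [0, 0, 0, 0, 0, 0.25, -1], [0, 0, 0, 0, 0, 0, -1], [0, 0, 0, 0, 0, 0, -1], [0, 0, 0, 0, 0, 0, -1]]}}

```text
time: 20.63
tcp_pos: [0.4926, -0.2116, 0.0585]
tcp_rot: [0.001, -0.022, 1.0, -0.0]
ft_force: [-0.6, -0.8, 0.5]
gripper_width: 0.0871
```

Request:
{"api": "step_arm", "payload": {"steps": [[0, 0, 0, 0.02, 0, 0.03, -1], [0, 0, 0, 0, 0, 0, 1], [0, 0, 0, 0, 0, 0, 1], [0, 0, 0, 0, 0, 0, 1], [0, 0, 0, 0, 0, 0, 1], [0, 0, 0, 0, 0, 0, 1], [0, 0, 0, 0, 0, 0, 1], [0, 0, 0, 0, 0, 0, 1], [0, 0, 0, 0, 0, 0, 1], [0, 0, 0, 0, 0, 0, 1], [0, 0, 0, 0, 0, 0, 1], [0, 0, 0, 0, 0, 0, 1], [0, 0, 0, 0, 0, 0, 1]]}}

```text
time: 21.72
tcp_pos: [0.4909, -0.2118, 0.0562]
tcp_rot: [-0.0, -0.022, 1.0, -0.0]
ft_force: [0.8, 0.0, -0.6]
gripper_width: 0.0396
```

Request:
{"api": "step_arm", "payload": {"steps": [[0, 0, 0, 0, 0, -0.2, 1], [0, 0, 0, 0, 0, -0.4, 1], [0, 0, 0, 0, 0, -0.7, 1], [0, 0, 0, 0, 0, -0.8, 1], [0, 0, 0, 0, 0, -0.8, 1], [0, 0, 0, 0, 0, -0.6, 1], [0, 0, 0, 0, 0, -0.3, 1], [0, 0, 0.42, 0, 0, 0, 1], [0, 0, 0, 0, 0, 0, 1], [0, 0, 0, 0, 0, 0, 1]]}}

```text
time: 22.55
tcp_pos: [0.4905, -0.2116, 0.2076]
tcp_rot: [-0.0, -0.001, 1.0, 0.0]
ft_force: [-0.7, -0.4, -1.5]
gripper_width: 0.0399
```

Request:
{"api": "step_arm", "payload": {"steps": [[0, 0, 0, -0.08, 0.4, 0, 1], [0, 0, 0, -0.14, 0.7, 0, 1], [0, 0, 0, -0.181, 0.9, 0, 1], [0, 0, 0, -0.181, 0.9, 0, 1], [0, 0, 0, -0.181, 0.9, 0, 1], [0, 0, 0, -0.181, 0.9, 0, 1], [0, 0, 0, -0.181, 0.9, 0, 1], [0, 0, 0, -0.181, 0.9, 0, 1], [0, 0, 0, -0.181, 0.9, 0, 1], [0, 0, 0, -0.181, 0.9, 0, 1], [0, 0, 0, -0.181, 0.9, 0, 1], [0, 0, 0, -0.181, 0.9, 0, 1], [0, 0, 0, -0.123, 0.61, 0, 1], [0, 0, 0, 0, 0, 0, 1], [0, 0, 0, 0, 0, 0, 1], [0, 0, 0, 0, 0, 0, 1]]}}

```text
time: 23.88
tcp_pos: [0.5764, 0.2154, 0.207]
tcp_rot: [-0.001, -0.0, 1.0, -0.001]
ft_force: [-0.7, -1.2, -1.3]
gripper_width: 0.04
```

```bash
python3 look.py w8
```

```text
23.8833 [0.5764 0.2154 0.207 ] [-8.e-04 -3.e-04  1.e+00 -9.e-04]
1127 ((438.5779724121094, 197.79830932617188), (22.381425857543945, 39.5598030090332), 0.9888439774513245) 0.0848
225 ((460.49029541015625, 366.9797668457031), (19.656688690185547, 11.652425765991211), 22.5637149810791) 0.0799
812 ((508.8258056640625, 208.20912170410156), (39.06969451904297, 38.860374450683594), 72.39822387695312) 0.0848
```

View pics/w8.png

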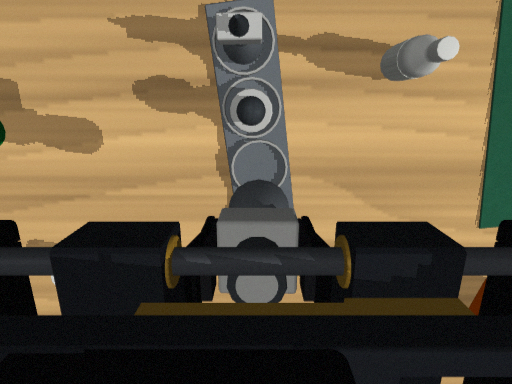

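Request:
{"api": "step_arm", "payload": {"steps": [[0, 0, 0, 0, 0.01, 0, 1], [0, 0, 0, 0, 0, 0.5, 1], [0, 0, 0, 0, 0, 0.8, 1], [0, 0, 0, 0, 0, 0.8, 1], [0, 0, 0, 0, 0, 0.6, 1], [0, 0, 0, 0, 0, 0.4, 1], [0, 0, 0, 0, 0, 0.3, 1], [0, 0, 0, 0, 0, 0.15, 1], [0, 0, 0, 0, 0, 0.1, 1], [0, 0, 0, 0, 0, 0, 1], [0, 0, 0, 0, 0, 0, 1], [0, 0, 0, 0, 0, 0, 1]]}}

```text
time: 24.93
tcp_pos: [0.5775, 0.2172, 0.0633]
tcp_rot: [0.001, -0.0, 1.0, 0.0]
ft_force: [-0.4, 0.0, -0.4]
gripper_width: 0.0403
```

Request:
{"api": "step_arm", "payload": {"steps": [[0, 0, 0, 0, 0, 0.06, 1], [0, 0, 0, 0, 0, 0.06, 1], [0, 0, 0, 0, 0, 0, 1], [0, 0, 0, 0, 0, 0, 1], [0, 0, 0, 0, 0, 0, 1]]}}

```text
time: 25.35
tcp_pos: [0.5767, 0.2171, 0.0574]
tcp_rot: [-0.0, -0.0, 1.0, -0.0]
ft_force: [0.7, 0.7, -0.7]
gripper_width: 0.0396
```

Request:
{"api": "step_arm", "payload": {"steps": [[0, 0, 0, 0, 0, 0.03, 1], [0, 0, 0, 0, 0, 0, 1], [0, 0, 0, 0, 0, 0, -1], [0, 0, 0, 0, 0, 0, -1], [0, 0, 0, 0, 0, 0, -1], [0, 0, 0, 0, 0, 0, -1], [0, 0, 0, 0, 0, 0, -1], [0, 0, 0, 0, 0, 0, -1], [0, 0, 0, 0, 0, 0, -1], [0, 0, 0, 0, 0, -0.3, -1], [0, 0, 0, 0, 0, -0.7, -1], [0, 0, 0, 0, 0, -0.9, -1], [0, 0, 0, 0, 0, -0.9, -1], [0, 0, 0, 0, 0, -0.9, -1], [0, 0, 0, 0, 0, 0, -1], [0, 0, 0, 0, 0, 0, -1]]}}

```text
time: 26.68
tcp_pos: [0.5781, 0.2174, 0.2075]
tcp_rot: [0.002, -0.0, 1.0, 0.001]
ft_force: [-0.3, -0.0, -1.0]
gripper_width: 0.087
```

```bash
python3 look.py w9
```

```text
26.6833 [0.5781 0.2174 0.2075] [ 2.2e-03 -2.0e-04  1.0e+00  1.4e-03]
1137 ((438.5206298828125, 197.781494140625), (22.290185928344727, 39.65678024291992), 1.1800404787063599) 0.0848
211 ((460.6950378417969, 366.220947265625), (18.953166961669922, 11.211606979370117), 23.14743995666504) 0.0801
825 ((508.9720764160156, 208.087890625), (38.22355651855469, 38.85013961791992), 0.04302576184272766) 0.0848
978 ((577.0206909179688, 217.0171356201172), (39.7363395690918, 40.026161193847656), 0.16055923700332642) 0.0847
```

Request:
{"api": "step_arm", "payload": {"steps": [[0, 0, 0, 0.305, -0.82, 0, -1], [0, 0, 0, 0.305, -0.82, 0, -1], [0, 0, 0, 0.305, -0.82, 0, -1], [0, 0, 0, 0.305, -0.82, 0, -1], [0, 0, 0, 0.305, -0.82, 0, -1], [0, 0, 0, 0.305, -0.82, 0, -1], [0, 0, 0, 0.305, -0.82, 0, -1], [0, 0, 0, 0.305, -0.82, 0, -1], [0, 0, 0, 0.305, -0.82, 0, -1], [0, 0, 0, 0.305, -0.82, 0, -1], [0, 0, 0, 0.305, -0.82, 0, -1], [0, 0, 0, 0.305, -0.82, 0, -1], [0, 0, 0, 0.305, -0.82, 0, -1], [0, 0, -0.85, 0, 0, 0, -1], [0, 0, 0, 0, 0, 0, -1], [0, 0, 0, 0, 0, 0, -1]]}}

```text
time: 28.07
tcp_pos: [0.418, -0.2088, 0.2034]
tcp_rot: [-0.001, -0.044, 0.999, 0.0]
ft_force: [0.4, -1.0, -0.6]
gripper_width: 0.0872
```

```bash
python3 look.py w10
```

```text
28.0667 [ 0.418  -0.2088  0.2034] [-7.00e-04 -4.38e-02  9.99e-01  3.00e-04]
1220 ((417.9808044433594, -209.7112579345703), (52.25414276123047, 39.702484130859375), 4.395338535308838) 0.0848
592 ((531.0575561523438, -115.38969421386719), (32.39885330200195, 36.89105987548828), 19.56758689880371) 0.0778
```

View pics/w10.png

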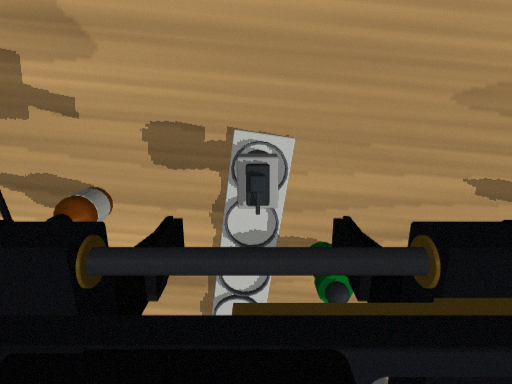

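Centred over the long holder (px 258,180). Going down.

Request:
{"api": "step_arm", "payload": {"steps": [[0, 0, 0, 0, -0.02, 0.8, -1], [0, 0, 0, 0, 0, 0.8, -1], [0, 0, 0, 0, 0, 0.8, -1], [0, 0, 0, 0, 0, 0.6, -1], [0, 0, 0, 0, 0, 0.4, -1], [0, 0, 0, 0, 0, 0.28, -1], [0, 0, 0, 0, 0, 0, -1], [0, 0, 0, 0, 0, 0, -1], [0, 0, 0, 0, 0, 0, -1]]}}

```text
time: 28.87
tcp_pos: [0.419, -0.2099, 0.0575]
tcp_rot: [0.0, -0.045, 0.999, -0.0]
ft_force: [-0.1, 0.7, -0.3]
gripper_width: 0.0871
```

Request:
{"api": "step_arm", "payload": {"steps": [[0, 0, 0, 0.02, 0, 0.03, -1], [0, 0, 0, 0, 0, 0, 1], [0, 0, 0, 0, 0, 0, 1], [0, 0, 0, 0, 0, 0, 1], [0, 0, 0, 0, 0, 0, 1], [0, 0, 0, 0, 0, 0, 1], [0, 0, 0, 0, 0, 0, 1], [0, 0, 0, 0, 0, 0, 1], [0, 0, 0, 0, 0, 0, 1], [0, 0, 0, 0, 0, 0, 1], [0, 0, 0, 0, 0, 0, 1], [0, 0, 0, 0, 0, 0, 1], [0, 0, 0, 0, 0, 0, 1]]}}

```text
time: 29.95
tcp_pos: [0.4177, -0.2103, 0.0557]
tcp_rot: [-0.0, -0.045, 0.999, -0.0]
ft_force: [-0.5, 0.5, -1.1]
gripper_width: 0.0402
```

Request:
{"api": "step_arm", "payload": {"steps": [[0, 0, 0, 0, 0, -0.2, 1], [0, 0, 0, 0, 0, -0.4, 1], [0, 0, 0, 0, 0, -0.7, 1], [0, 0, 0, 0, 0, -0.8, 1], [0, 0, 0, 0, 0, -0.8, 1], [0, 0, 0, 0, 0, -0.6, 1], [0, 0, 0, 0, 0, -0.3, 1], [0, 0, 0.85, 0, 0, 0, 1], [0, 0, 0, 0, 0, 0, 1], [0, 0, 0, 0, 0, 0, 1]]}}

```text
time: 30.78
tcp_pos: [0.4174, -0.2105, 0.2079]
tcp_rot: [0.0, -0.001, 1.0, 0.0]
ft_force: [0.9, -0.6, -1.3]
gripper_width: 0.0399
```

Request:
{"api": "step_arm", "payload": {"steps": [[0, 0, 0, -0.21, 0.4, 0, 1], [0, 0, 0, -0.368, 0.7, 0, 1], [0, 0, 0, -0.4465, 0.85, 0, 1], [0, 0, 0, -0.4465, 0.85, 0, 1], [0, 0, 0, -0.4465, 0.85, 0, 1], [0, 0, 0, -0.4465, 0.85, 0, 1], [0, 0, 0, -0.4465, 0.85, 0, 1], [0, 0, 0, -0.4465, 0.85, 0, 1], [0, 0, 0, -0.4465, 0.85, 0, 1], [0, 0, 0, -0.4465, 0.85, 0, 1], [0, 0, 0, -0.4465, 0.85, 0, 1], [0, 0, 0, -0.4465, 0.85, 0, 1], [0, 0, 0, -0.4465, 0.85, 0, 1], [0, 0, 0, -0.236, 0.45, 0, 1], [0, 0, 0, 0, 0, 0, 1], [0, 0, 0, 0, 0, 0, 1], [0, 0, 0, 0, 0, 0, 1]]}}

```text
time: 32.2
tcp_pos: [0.6462, 0.2246, 0.2069]
tcp_rot: [-0.001, -0.0, 1.0, -0.001]
ft_force: [0.1, -0.9, -0.5]
gripper_width: 0.0396
```

```bash
python3 look.py w11
```

```text
32.2 [0.6462 0.2246 0.2069] [-6.e-04 -5.e-04  1.e+00 -1.e-03]
1035 ((509.1194763183594, 208.19920349121094), (39.04689025878906, 38.944705963134766), 4.245380401611328) 0.0848
1225 ((577.6940307617188, 217.09503173828125), (39.2998046875, 39.89595031738281), 0.14976605772972107) 0.0848
```

View pics/w11.png

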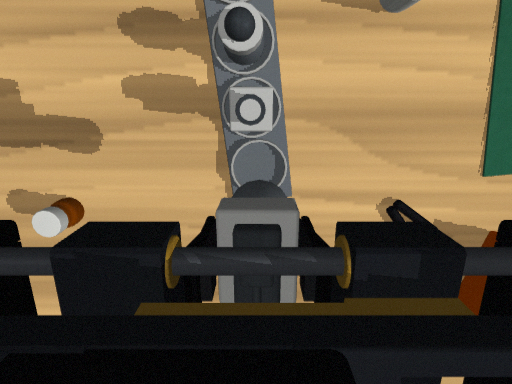

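Request:
{"api": "step_arm", "payload": {"steps": [[0, 0, 0, 0, 0, 0, 1], [0, 0, 0, 0, 0, 0.5, 1], [0, 0, 0, 0, 0, 0.8, 1], [0, 0, 0, 0, 0, 0.8, 1], [0, 0, 0, 0, 0, 0.6, 1], [0, 0, 0, 0, 0, 0.4, 1], [0, 0, 0, 0, 0, 0.3, 1], [0, 0, 0, 0, 0, 0.15, 1], [0, 0, 0, 0, 0, 0.1, 1], [0, 0, 0, 0, 0, 0, 1], [0, 0, 0, 0, 0, 0, 1], [0, 0, 0, 0, 0, 0, 1]]}}

```text
time: 33.25
tcp_pos: [0.6472, 0.226, 0.063]
tcp_rot: [0.001, -0.0, 1.0, 0.0]
ft_force: [0.8, 0.4, -0.5]
gripper_width: 0.0401
```

Request:
{"api": "step_arm", "payload": {"steps": [[0, 0, 0, 0, 0, 0.07, 1], [0, 0, 0, 0, 0, 0.07, 1], [0, 0, 0, 0, 0, 0, 1], [0, 0, 0, 0, 0, 0, 1], [0, 0, 0, 0, 0, 0, 1]]}}

```text
time: 33.67
tcp_pos: [0.6464, 0.2258, 0.0561]
tcp_rot: [-0.0, -0.0, 1.0, -0.0]
ft_force: [-0.7, 0.6, -1.2]
gripper_width: 0.0399
```

Release, rise straight up, then move away in +y a little so the cameras see.

Request:
{"api": "step_arm", "payload": {"steps": [[0, 0, 0, 0, 0, 0, -1], [0, 0, 0, 0, 0, 0, -1], [0, 0, 0, 0, 0, 0, -1], [0, 0, 0, 0, 0, 0, -1], [0, 0, 0, 0, 0, 0, -1], [0, 0, 0, 0, 0, 0, -1], [0, 0, 0, 0, 0, 0, -1], [0, 0, 0, 0, 0, -0.3, -1], [0, 0, 0, 0, 0, -0.7, -1], [0, 0, 0, 0, 0, -0.9, -1], [0, 0, 0, 0, 0, -0.9, -1], [0, 0, 0, 0, 0, -0.9, -1], [0, 0, 0, 0, 0, -0.9, -1], [0, 0, 0, -0.5, 0, -0.5, -1], [0, 0, 0, -0.7, 0, 0, -1], [0, 0, 0, 0, 0, 0, -1], [0, 0, 0, 0, 0, 0, -1], [0, 0, 0, 0, 0, 0, -1]]}}

```text
time: 35.17
tcp_pos: [0.6941, 0.2255, 0.2601]
tcp_rot: [-0.0, -0.0, 1.0, -0.0]
ft_force: [-0.7, 0.3, -0.5]
gripper_width: 0.0871
```

```bash
python3 look.py w12; python3 shot.py s2; python3 - <<'E'
from h import *
d=np.load("w.npz");P=d["P"];z=P[...,2]
q=P[(z>.004)&(z<.02)&(abs(P[...,1]-.213)<.07)&(P[...,0]>.36)&(P[...,0]<.66)]
c0=np.array([.5423,.2125]);u=np.array([.9922,.1244])
for n,p in dict(narrow=(.4385,.1978),round=(.509,.2081),square=(.5773,.217)).items():
    e=np.array(p)-c0;print(n,(e@u).round(4),(u[0]*e[1]-u[1]*e[0]).round(4))
for cam in ["top","side"]:
    c=camera(cam);Ti=np.linalg.inv(c["extrinsics"])
    for n in ["paint_pot","glue_bottle","varnish","round_holder","long_holder"]:
        print(cam,n,[(round(d["conf"],2),np.round(Ti[:3,:3]@d["position"]+Ti[:3,3],3).tolist()) for d in nets.search_frame(cam,n)][:3])
E
```

```text
35.1667 [0.6941 0.2255 0.2601] [-3.e-04 -1.e-04  1.e+00 -3.e-04]
280 ((524.5128173828125, 209.07598876953125), (9.070856094360352, 32.93769073486328), 2.880063772201538) 0.0844
945 ((577.962890625, 217.08216857910156), (39.69600296020508, 39.542781829833984), 0.5300902724266052) 0.0848
918 ((646.8552856445312, 226.1370086669922), (39.89842224121094, 50.293060302734375), 89.7408218383789) 0.0848
narrow -0.1048 -0.0017
round -0.0336 -0.0002
square 0.0353 0.0001
top paint_pot [(0.71, [0.699, -0.012, 0.049])]
top glue_bottle []
top varnish [(0.93, [0.479, -0.395, 0.052])]
top round_holder [(0.66, [0.507, 0.203, 0.081]), (0.65, [0.53, -0.109, 0.074])]
top long_holder [(0.9, [0.643, 0.226, 0.088])]
side paint_pot [(0.75, [0.7, -0.006, 0.04])]
side glue_bottle [(0.92, [0.454, 0.376, 0.07]), (0.55, [0.508, 0.216, 0.079])]
side varnish [(0.52, [0.48, -0.393, 0.049]), (0.32, [0.641, 0.238, 0.088])]
side round_holder [(0.79, [0.537, -0.103, 0.054]), (0.57, [0.504, 0.215, 0.08])]
side long_holder [(0.72, [0.645, 0.24, 0.087])]
```

View pics/w12.png

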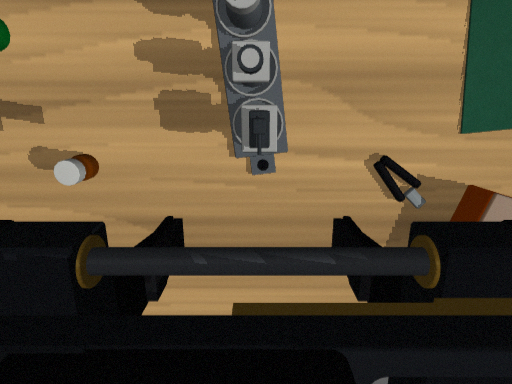

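View pics/s2.png

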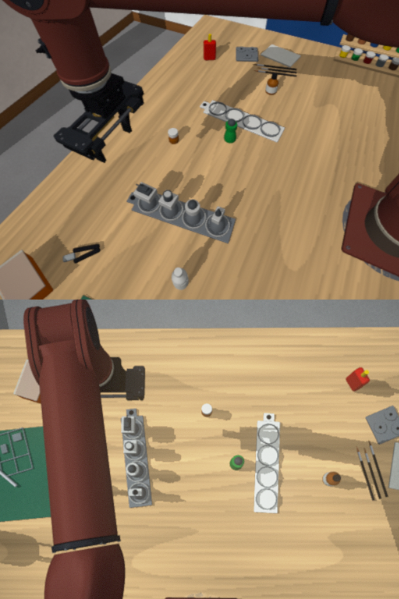

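All four stand upright in the wells, in the order long, square, round, narrow from the tab. The drying rack is empty and the bottles and pot have not moved. Handing in.

```bash
python3 -c "
from workcell import manip
print(manip.job_done())"
```

```text
the job is handed in; nothing more can be done
None
```

I moved all four holders into the carrying rack in reverse order and handed the job in at about 35 s of the 118 s allowed. The interface reports no verdict.

- **Order:** From the drying rack's tab the holders stood narrow, round, square, long. From the carrying rack's tab they now stand long, square, round, narrow.
- **Position:** In the wrist camera the narrow, round and square heads measured within about 2 mm of their well centres. I did not run that calculation for the long holder, but its head was within about 1 mm of the centre I aimed for.
- **Height and tilt:** Head tops read 85 mm above the bench, which is right for a holder on the well floor (the last picture caught only part of the round head, and narrow's top was last read earlier). The pictures show all four upright, but I did not measure tilt directly.
- **Bystanders:** The pot, glue bottle, varnish and green look-alike are within about 5 mm of where they started, which is within the networks' error. The final top view missed the glue bottle because the arm hid it, but the side view found it in place.
- **Robot:** The gripper is open and was clear of everything when I handed in.

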